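# Swing the sorting chute to the empty basket and relock it

## Task

The middle basket under the sorting chute is full. Pull up the spring plunger at the back of the chute's stand and twist its bar knob so that it stays up by itself, then swing the chute by its black post until its mouth is over the empty basket. Twist the knob back so that the plunger drops fully home and locks the chute there; leave the baskets and everything else on the bench where they are.

Things in the scene. Friction and masses are not known exactly. Their poses are not given: they have to be found in the camera images.
- stand: Fixed stand of the swivel chute; grey base 280 x 170 x 12 mm. Origin on the bench under the chute's upright swivel axis; z up, x from the plunger towards the middle basket. Plunger axis at x = -120 mm, y = 0. Its bracket reaches z = 130 mm; round the plunger two fork blocks rise to z = 146 mm (28 x 28 mm in all, 8 mm slot along x between them).
- chute (a joint): Chute's swivel angle, rad, counter-clockwise from above; starts at 0, limits +-1.15. Its notched plate (top at z = 112 mm) locks at -0.85, 0 and +0.85. The round-nosed 10 mm pin enters the 13 mm notch when within about 0.03 rad and then centres the chute. Unlocked, it turns with 0.15 N m friction (about 2 N at the post) and stays where left.
- chute_handle (a point): On the axis of the chute's black upright post, 22 mm thick, z = 190 to 247 mm, 100 mm from the swivel axis; the point, good to grip, is at z = 222 mm. Turns with the chute; x axis points from swivel axis to mouth. The aluminium trough is 56 mm wide; its square inlet (75 x 70 mm) over the swivel axis reaches z = 201 mm.
- chute_mouth (a point): Middle of the trough's lower open end, 235 mm from the swivel axis, 100 mm above the bench. Turns with the chute.
- knob_grip (a point): Grip point of the plunger's bar knob: black bar 44 long x 14 wide x 30 mm tall, centred on the plunger axis. The point is 22 mm above the bar's underside, 8 mm below its top; z = 172 mm when the plunger is home. x axis along the bar, z up. Rises and turns with the knob.
- plunger (a joint): Lift of the spring plunger, m: 0 fully home (locked), at most 0.019. The spring pulls down with 6 N at 0, 10 N at the top. The pin clears the plate at 0.012; above 0.014 the knob's cross pin leaves the fork slot and can turn, then rests on the fork at 0.014, held out. Dropped off a notch, it rests on the plate at about 0.012.
- knob (a joint): Turn of the bar knob about the plunger axis, rad, counter-clockwise from above, either way up to 1.5. Near 0 (bar along the stand's x) its cross pin lies in the fork slot and it turns no more than about 0.1 unless lifted. Lifted and turned by 0.6 or more it stays up when let go; it drops when turned back to within about 0.1 of 0.
- empty_basket: Yellow basket, 150 x 150 x 70 mm, 4 mm walls, empty, loose (0.5 kg); stands about 235 mm from the swivel axis at 0.85 rad to the left or right of the stand's x axis. Origin in the middle of its underside.
- full_basket: The same yellow basket full of steel collars (1.6 kg), on the opposite side. Origin in the middle of its underside.
- mid_basket: The same yellow basket full of steel collars, straight ahead of the stand, under the mouth at the start. Origin in the middle of its underside.
- collar_a: Bystander: loose steel collar, 32 mm wide, 20 mm tall, beside the stand. Origin under its middle.
- collar_b: Bystander: loose steel collar, 32 mm wide, 20 mm tall, beside the stand. Origin under its middle.
- collar_block: Bystander: wooden block 120 x 90 x 22 mm with twelve collars on it, 43 mm tall in all. Origin under its middle.
- red_tray: Bystander: red tray 150 x 110 x 50 mm with a few collars. Origin under its middle.
- blue_bin: Bystander: blue bin 170 x 130 x 60 mm full of collars. Origin under its middle.
- driver: Bystander: screwdriver lying on the bench. Origin under it.
- tape_roll: Bystander: tape roll 90 mm wide, 30 mm tall. Origin under its middle.
Mind the look-alikes: they are no part of the job. What is shaped like the empty_basket but pink or turquoise is not meant.

How it is judged (in metres and radians):
On the way, in this order (a step that is already met when the one before it is completed fails the run):
1. the plunger stands held out by its twisted knob, let go (value of joint plunger above 0.0125 m and contact force between the fingers and stand below 0.2 N and not (horizontal distance between chute_mouth and empty_basket below 0.04 m)), for 0.2 s.
2. the chute's mouth is over the empty basket (horizontal distance between chute_mouth and empty_basket below 0.04 m), for 0.1 s.
At the end, for the whole second after the job is handed in: The chute's mouth is within 40 mm (level distance) of the empty basket's centre and at rest, and the plunger is fully home (lift under 3 mm), so the chute is locked there (horizontal distance between chute_mouth and empty_basket below 0.04 m and value of joint plunger below 0.003 m and velocity of joint chute between -0.02 and 0.02 rad/s); the robot touches nothing.
It fails at once if a basket was shifted by more than 30 mm (distance of any of empty_basket, full_basket, mid_basket from where it was at the start of the episode above 0.03 m).
It fails at once if something else on the bench was shifted by more than 30 mm (distance of any of collar_a, collar_b, collar_block, red_tray, blue_bin, driver, tape_roll from where it was at the start of the episode above 0.03 m).
It also fails if it takes over 61 s, if anything falls off the work surface, if the arm or the gripper's body presses on something with over 40 N, if the wrist force passes 120 N, or if a joint passes its speed limit or range.

## Robot

A 7-joint arm with a two-finger parallel gripper is mounted at the origin on the work surface. World frame = base frame: x ahead of the robot, y to its left, z up, the work surface at z = 0. Lengths are in mm, angles in rad, forces in N, time in s.
With the tool pointing down it reaches from about 425 to 1025 mm from the base axis. Payload 9.4 kg.
Tool frame: the origin (TCP) lies midway between the tips of the shut fingers; the grasp point (between the pads) lies 19 mm behind it (pinch_z is the distance from the TCP to the grasp point, in mm); z points along the fingers, y is the direction in which the jaws open and shut (so a half turn about z gives the same grasp; the last joint's range is limited). The gripper opens to 85 mm and grips with 20 to 120 N. Pads are 22 mm wide; open, the fingers measure 114 mm over their backs; the gripper's body (76 mm by 85 mm) begins 54 mm behind the grasp point. The pads swing forward as they close: fully open they stand 13 mm farther back than shut.
Start: joints at [1.232, 0.599, -0.003, 1.599, 0.002, 0.943, -0.08], TCP at [187.635, -700.298, 231.275] pointing down, gripper open.
Joint ranges: [-2.57, 2.57], [-0.35, 1.97], [-1.29, 1.29], [0.11, 2.56], [-1.05, 4.19], [0.11, 1.86], [-2.63, 2.63]. Speed limits (rad/s): [2.22, 2.22, 3.01, 3.01, 3.14, 3.14, 3.14].

## Interface

Orientations are given as a 3x3 rotation matrix whose columns are the frame's x, y, z axes.
In Python, from bench import get_obs, grab_frame, job_done, pinch_z gives the robot as it stands.
- The arm moves only by the tool play_rows, never from a script. Its argument "motion" is a list of rows, each an object of numbers: "x", "y", "z": the shift along the tool's x, y, z normalised to -1 to 1, where 1 is 30 cm; "ax", "ay", "az": the turn, a rotation vector about the tool's x, y, z normalised to -1 to 1, where 1 is pi rad; "jaw": the closure, from -1 (fully open) to 1 (shut). A call has 1 to 20 rows; each row shifts and turns the commanded pose from where the row before left it, along the tool's axes as they then stand; what a row does not reach is not made up. A row lasts 1/8 s, in which the tool goes at most 62.5 mm and 10.7 degrees, less where a joint would pass 70% of its speed; a pose out of reach is approached as far as the arm can. A call with a number of a shift or a turn outside -1 to 1 is refused whole. A call with a gripper value outside its range is refused whole. The fingers move at their own pace and stop on an object; "force" is the grip in N (left out, the last holds). Time passes only in rows, so rows that do not move let the fingers close. It gives the time, the measured TCP pose, the force and the opening at its end, in the units of the state.
- get_obs(): the state, without advancing time (a new reading comes with each control period).
- grab_frame(name): name is "scene" or "top" or "wrist"; returns a dict with "frame" (420x560x3 uint8, red, green, blue), "range_z" (420x560 float32, mm along the optical axis (not along the pixel's ray), 0 where there is no reading), "K" (3x3 intrinsics, pixels), "k1" (the pictures are not rectified: a ray, as slopes to the right and down, at radius r is drawn at 1 + k1 r^2 times it, then the intrinsics apply), "R" (3x3) and "t" (3): a world point X has camera coordinates R X + t. Camera axes: x right, y down, z forward; pixel columns grow to the right and rows downward; lengths in mm; the calibration is good to about 2 mm. A picture is of the moment at which its call begins.
- job_done(): hands the job in, once; it reports no verdict.
The state is a dict: "t": time; "qpos": joint angles; "qvel": joint speeds; "joint_efforts": joint torques, N m; "eef_pos": TCP position; "eef_rot": TCP orientation; "contact_force": force on the tool from outside, world axes, zero at the start; "ft_torque": the same for the moment, N m; "opening": opening from 0.0 (shut) to 1.0 (fully open).
Only numpy, scipy, OpenCV 4.12 (cv2) and the standard library are available. Lean on these libraries where they do the work, as an engineer would, in place of code of your own. Each camera call takes 0.05 s, during which the arm holds its last target. There are 200 camera calls.

## Working session

There is one attempt and no reset: what is moved stays moved. The work goes in short steps, Python scripts to look and compute and a tool call to move; the robot and the scene stay as the last step left them, time stands still between calls to the robot, and variables do not carry over. Pictures are saved under pics/ and viewed, about 8 in all and at most 12, crops included, and the job is handed in when it is done.

Besides the shell and the picture viewer there is one more tool, called after "Request:" by a JSON object that holds its "name" and its "arguments", one argument or row to a line. play_rows: Moves the arm, as the interface text tells. Its arguments: {"type":"object","properties":{"motion":{"type":"array","items":{"type":"object","properties":{"x":{"type":"number","minimum":-1,"maximum":1},"y":{"type":"number","minimum":-1,"maximum":1},"z":{"type":"number","minimum":-1,"maximum":1},"ax":{"type":"number","minimum":-1,"maximum":1},"ay":{"type":"number","minimum":-1,"maximum":1},"az":{"type":"number","minimum":-1,"maximum":1},"jaw":{"type":"number"}}}},"force":{"type":"number"}},"required":["motion"]}

```bash
mkdir -p pics && cat > h.py <<'E'
import numpy as np,cv2
from bench import get_obs,grab_frame,job_done,pinch_z
def cloud(f):
    h,w=f["range_z"].shape; K=f["K"]; k=f["k1"]
    u,v=np.meshgrid(np.arange(w),np.arange(h))
    xd=(u-K[0,2])/K[0,0]; yd=(v-K[1,2])/K[1,1]; x,y=xd.copy(),yd.copy()
    for _ in range(10):
        s=1+k*(x*x+y*y); x=xd/s; y=yd/s
    z=f["range_z"]; P=np.stack([x*z,y*z,z],-1)
    return (P-f["t"])@f["R"], z>0
def save(f,n): cv2.imwrite("pics/"+n,f["frame"][:,:,::-1])
E
python3 - <<'E'
from h import *
o=get_obs(); print(o["t"],o["eef_pos"],o["eef_rot"],o["opening"],pinch_z)
for n in("top","scene"):
    f=grab_frame(n); save(f,n+"1.png"); np.savez(n+"1.npz",**f); print(n,f["k1"],f["K"].tolist(),-f["R"].T@f["t"])
E
```

```text
0.0 [ 187.51295393 -699.84951906  230.39811401] [[ 9.65913294e-01  2.58865257e-01 -5.35507537e-04]
 [ 2.58865775e-01 -9.65912186e-01  1.46956813e-03]
 [-1.36833123e-04 -1.55809997e-03 -9.99998777e-01]] 0.9997441886513522 18.700000000000003
top 0.029022848120002085 [[511.84701573672635, 0.0, 278.8302889397531], [0.0, 511.84701573672635, 207.3323566195187], [0.0, 0.0, 1.0]] [ 276.79690488  -14.36812227 1792.85953288]
scene -0.006239451224578668 [[402.32779291718754, 0.0, 280.0425434873533], [0.0, 402.32779291718754, 212.08106327714717], [0.0, 0.0, 1.0]] [ 951.79018867 -905.19885947  959.75803559]
```

View pics/top1.png

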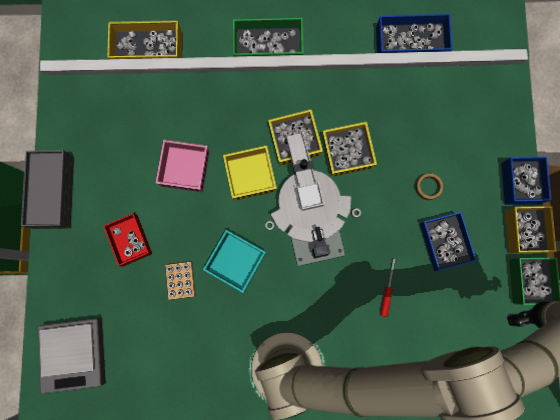

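View pics/scene1.png

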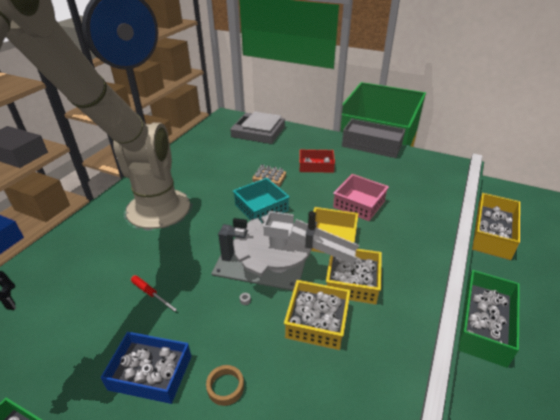

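The top view shows the empty yellow basket at (250,172), to the left (the +0.85 side). The knob is at about (320,238), the post at (304,163) and the inlet at (310,197). Next I'll measure them from depth.

```bash
python3 - <<'E'
from h import *
for n in("top","scene"):
    f=np.load(n+"1.npz"); P,ok=cloud(f); c=f["frame"].astype(int); X,Y,Z=P[...,0],P[...,1],P[...,2]
    near=ok&(X>250)&(X<620)&(Y>-320)&(Y<150)
    dark=c.max(-1)<75
    def rep(l,m):
        p=P[m]; print(n,l,len(p), p.mean(0).round(1) if len(p) else "", cv2.minAreaRect(p[:,:2].astype(np.float32)) if len(p)>3 else "")
    k=near&dark&(Z>135); nl,lab=cv2.connectedComponents(k.astype(np.uint8))
    for i in range(1,nl):
        if (lab==i).sum()>8:
            rep("dark%d"%i,lab==i); z=Z[lab==i]; print("   z",z.min(),z.max()); rep("  top",(lab==i)&(Z>z.max()-7))
    rep("knobtop",near&(Z>172)&(Z<188)&(X<390))
    rep("inlet",near&(Z>194)&(Z<208)&(~dark))
    yl=near&(c[...,0]>150)&(c[...,1]>120)&(c[...,2]<90)&(Z>55)&(Z<80)
    nl,lab=cv2.connectedComponents(cv2.dilate(yl.astype(np.uint8),np.ones((3,3))))
    for i in range(1,nl):
        m=yl&(lab==i)
        if m.sum()>40: rep("yellow",m)
f=np.load("top1.npz");P,ok=cloud(f); a=f["frame"][105:275,225:375,::-1]
cv2.imwrite("pics/topc.png",cv2.resize(a,None,fx=4,fy=4,interpolation=cv2.INTER_CUBIC)[:,:])
g=ok&(abs(P[...,2]-12)<6)&(P[...,0]>250)&(P[...,0]<400)&(abs(f["frame"].astype(int)[...,1]-f["frame"].astype(int)[...,0])<20)&(abs(P[...,1]+140)<140); 
p=P[g]; print(len(p),p.mean(0)); 
nl,lab,st,ce=cv2.connectedComponentsWithStats(g.astype(np.uint8)); i=1+st[1:,4].argmax(); p=P[lab==i];r=cv2.minAreaRect(p[:,:2].astype(np.float32));print(r,cv2.boxPoints(r))
E
```

```text
top dark1 66 [ 432.4 -108.1  175.2] ((432.0379943847656, -108.25286865234375), (48.290557861328125, 13.837471008300781), 10.413322448730469)
   z 135.29630734546174 186.60561531512926
top   top 24 [ 436.7 -107.2  181.6] ((435.57965087890625, -107.33219909667969), (38.26139831542969, 12.264540672302246), 14.085399627685547)
top knobtop 0  
top inlet 77 [542.7 -86.6 200.9] ((561.466064453125, -82.78468322753906), (90.09407806396484, 70.38206481933594), 10.83740234375)
top yellow 83 [595.3  85.4  69.4] ((593.462646484375, 87.87496948242188), (14.766251564025879, 125.4036865234375), 16.206958770751953)
scene dark1 120 [ 441.4 -113.8  170. ] ((441.08184814453125, -110.59164428710938), (42.375404357910156, 18.505170822143555), 9.08171558380127)
   z 151.19234761650063 181.65534045255222
scene   top 50 [ 441.  -111.1  177.9] ((440.8110656738281, -109.65313720703125), (41.19699478149414, 15.67030143737793), 12.521458625793457)
scene knobtop 0  
scene inlet 133 [555.5 -88.  198.1] ((559.2398681640625, -84.72654724121094), (73.50576782226562, 77.06886291503906), 11.12309455871582)
395 [ 374.95555016 -105.40632194   12.01086517]
((371.0856018066406, -118.76612854003906), (55.924251556396484, 172.73753356933594), 0.5288015007972717) [[ 342.32755   -32.659107]
 [ 343.92178  -205.3893  ]
 [ 399.84366  -204.87315 ]
 [ 398.24942   -32.14296 ]]
```

View pics/topc.png

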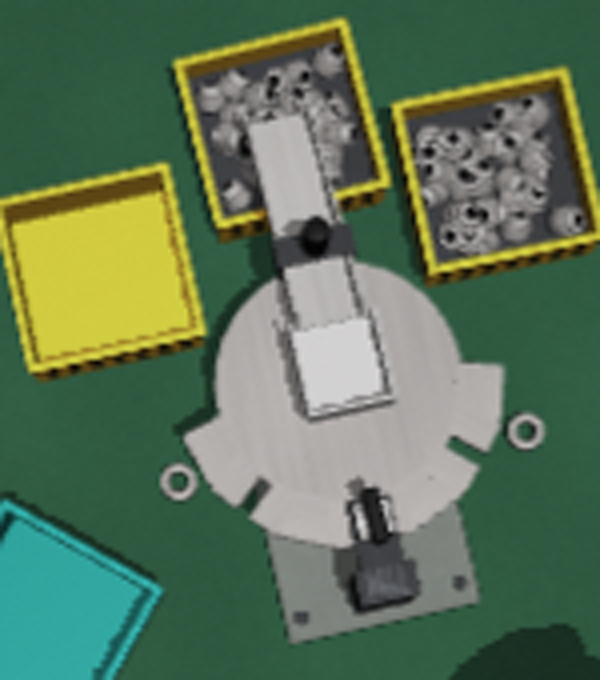

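Stand yaw is about 0.205 rad, with the swivel near (559,-84.5) and the knob near (440,-109.5). The crop agrees, with the plate notches and baskets where I expected them. Next I'll move above the knob.

Request:
{"name": "play_rows", "arguments": {
  "motion": [
    {"x": 0.044,"y": -0.056,"z": -0.05,"jaw": -1},
    {"x": 0.088,"y": -0.112,"z": -0.05},
    {"x": 0.088,"y": -0.112},
    {"x": 0.088,"y": -0.112},
    {"x": 0.088,"y": -0.112},
    {"x": 0.088,"y": -0.112},
    {"x": 0.088,"y": -0.112},
    {"x": 0.088,"y": -0.112},
    {"x": 0.088,"y": -0.112},
    {"x": 0.088,"y": -0.112},
    {"x": 0.088,"y": -0.112},
    {"x": 0.088,"y": -0.112},
    {"x": 0.088,"y": -0.112},
    {"x": 0.088,"y": -0.112},
    {"x": 0.088,"y": -0.112},
    {"x": 0.044,"y": -0.056},
    {"az": 0.0167},
    {}
  ]
}}

```text
validation failed for argument at $.mo...
```

```bash
python3 - <<'E'
from h import *
o=get_obs(); print(o["t"],o["eef_pos"],o["eef_rot"].round(3).tolist(),o["qpos"].round(2),o["contact_force"])
f=grab_frame("wrist"); save(f,"w1.png"); P,ok=cloud(f); c=f["frame"].astype(int); Z=P[...,2]; print(-f["R"].T@f["t"])
near=ok&(abs(P[...,0]-440)<60)&(abs(P[...,1]+110)<60)
m=near&(Z>170)&(Z<190); p=P[m]; print(len(p),p.mean(0) if len(p) else "",cv2.minAreaRect(p[:,:2].astype(np.float32)) if len(p)>3 else "")
E
```

```text
0.1 [ 187.53731659 -699.89707251  230.51405899] [[0.966, 0.259, -0.0], [0.259, -0.966, 0.001], [-0.0, -0.001, -1.0]] [ 1.23  0.6  -0.    1.6   0.    0.94 -0.08] [ 0.11210331 -0.52587142  0.24457254]
[ 267.27999544 -678.53078988  372.43264111]
0
```

View pics/w1.png

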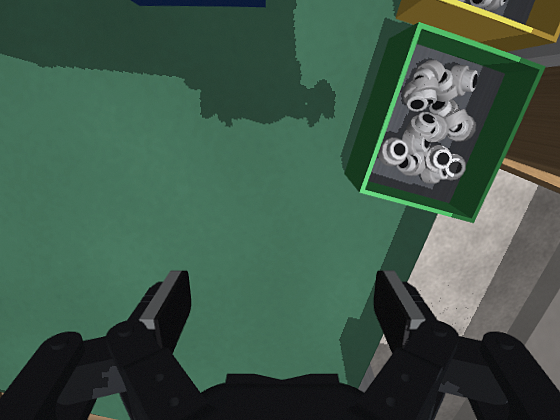

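The move was refused, so the arm hasn't moved; the wrist view shows only the parking area, with the fingers at (165,310) and (400,310). I'll retry with every field filled in.

Request:
{"name": "play_rows", "arguments": {
  "motion": [
    {"x": 0.044,"y": -0.056,"z": -0.05,"ax": 0,"ay": 0,"az": 0,"jaw": -1},
    {"x": 0.088,"y": -0.112,"z": -0.05,"ax": 0,"ay": 0,"az": 0,"jaw": -1},
    {"x": 0.088,"y": -0.112,"z": 0,"ax": 0,"ay": 0,"az": 0,"jaw": -1},
    {"x": 0.088,"y": -0.112,"z": 0,"ax": 0,"ay": 0,"az": 0,"jaw": -1},
    {"x": 0.088,"y": -0.112,"z": 0,"ax": 0,"ay": 0,"az": 0,"jaw": -1},
    {"x": 0.088,"y": -0.112,"z": 0,"ax": 0,"ay": 0,"az": 0,"jaw": -1},
    {"x": 0.088,"y": -0.112,"z": 0,"ax": 0,"ay": 0,"az": 0,"jaw": -1},
    {"x": 0.088,"y": -0.112,"z": 0,"ax": 0,"ay": 0,"az": 0,"jaw": -1},
    {"x": 0.088,"y": -0.112,"z": 0,"ax": 0,"ay": 0,"az": 0,"jaw": -1},
    {"x": 0.088,"y": -0.112,"z": 0,"ax": 0,"ay": 0,"az": 0,"jaw": -1},
    {"x": 0.088,"y": -0.112,"z": 0,"ax": 0,"ay": 0,"az": 0,"jaw": -1},
    {"x": 0.088,"y": -0.112,"z": 0,"ax": 0,"ay": 0,"az": 0,"jaw": -1},
    {"x": 0.088,"y": -0.112,"z": 0,"ax": 0,"ay": 0,"az": 0,"jaw": -1},
    {"x": 0.088,"y": -0.112,"z": 0,"ax": 0,"ay": 0,"az": 0,"jaw": -1},
    {"x": 0.088,"y": -0.112,"z": 0,"ax": 0,"ay": 0,"az": 0,"jaw": -1},
    {"x": 0.044,"y": -0.056,"z": 0,"ax": 0,"ay": 0,"az": 0,"jaw": -1},
    {"x": 0,"y": 0,"z": 0,"ax": 0,"ay": 0,"az": 0.0167,"jaw": -1},
    {"x": 0,"y": 0,"z": 0,"ax": 0,"ay": 0,"az": 0,"jaw": -1}
  ],
  "force": 60
}}

```text
t: 2.4
eef_pos: [439.3, -110.0, 261.9]
eef_rot: [[0.978, 0.209, 0.001], [0.209, -0.978, -0.0], [0.001, 0.0, -1.0]]
contact_force: [-0.5, -0.2, -0.3]
opening: 0.998
```

```bash
python3 - <<'E'
from h import *
o=get_obs(); print(o["t"],o["eef_pos"],o["qpos"].round(2))
f=grab_frame("wrist"); save(f,"w2.png"); P,ok=cloud(f); c=f["frame"].astype(int); Z=P[...,2]; print(-f["R"].T@f["t"])
near=ok&(abs(P[...,0]-440)<60)&(abs(P[...,1]+110)<40)
m=near&(Z>174)&(Z<186); p=P[m]; print(len(p),p.mean(0) if len(p) else "",cv2.minAreaRect(p[:,:2].astype(np.float32)) if len(p)>3 else "")
m=near&(Z>142)&(Z<150); p=P[m]; print(len(p),p.mean(0) if len(p) else "",cv2.minAreaRect(p[:,:2].astype(np.float32)) if len(p)>3 else "")
m=ok&(abs(Z-201)<6)&(P[...,0]>510)&(c.min(-1)>100); p=P[m]; print(len(p),cv2.minAreaRect(p[:,:2].astype(np.float32)) if len(p)>3 else "")
E
```

```text
2.4 [ 439.28156382 -110.0341606   261.8727794 ] [ 0.26  0.24 -0.17  2.16  0.06  0.75 -1.31]
[519.8671833  -92.5217841  403.88189046]
1027 [ 439.35547883 -109.10656227  178.80199717] ((438.21826171875, -109.32139587402344), (43.184024810791016, 13.945752143859863), 13.232996940612793)
452 [ 438.65083913 -109.97393226  145.20688208] ((437.7590637207031, -109.6259765625), (28.112924575805664, 27.279720306396484), 11.442268371582031)
1643 ((546.0703735351562, -87.72608184814453), (52.65498733520508, 70.7268295288086), 12.297743797302246)
```

View pics/w2.png

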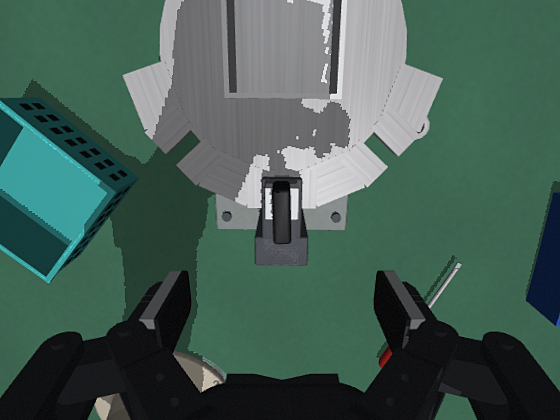

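The wrist view shows the knob bar centred between the fingers at (281,212), with the inlet ahead at (280,50). Knob position is (438.2,-109.4), yaw about 0.21, within 1 mm of the TCP. Descending and gripping.

Request:
{"name": "play_rows", "arguments": {
  "motion": [
    {"x": -0.003,"y": 0,"z": 0.1,"ax": 0,"ay": 0,"az": 0,"jaw": -1},
    {"x": 0,"y": 0,"z": 0.13,"ax": 0,"ay": 0,"az": 0,"jaw": -1},
    {"x": 0,"y": 0,"z": 0.09,"ax": 0,"ay": 0,"az": 0,"jaw": -0.5},
    {"x": 0,"y": 0,"z": 0.036,"ax": 0,"ay": 0,"az": 0,"jaw": 0},
    {"x": 0,"y": 0,"z": 0,"ax": 0,"ay": 0,"az": 0,"jaw": 1},
    {"x": 0,"y": 0,"z": 0,"ax": 0,"ay": 0,"az": 0,"jaw": 1},
    {"x": 0,"y": 0,"z": 0,"ax": 0,"ay": 0,"az": 0,"jaw": 1},
    {"x": 0,"y": 0,"z": 0,"ax": 0,"ay": 0,"az": 0,"jaw": 1},
    {"x": 0,"y": 0,"z": 0,"ax": 0,"ay": 0,"az": 0,"jaw": 1},
    {"x": 0,"y": 0,"z": 0,"ax": 0,"ay": 0,"az": 0,"jaw": 1}
  ],
  "force": 60
}}

```text
t: 3.7
eef_pos: [439.1, -110.2, 155.5]
eef_rot: [[0.978, 0.209, 0.001], [0.209, -0.978, 0.001], [0.002, -0.0, -1.0]]
contact_force: [-1.7, 5.0, -0.2]
opening: 0.149
```

Request:
{"name": "play_rows", "arguments": {
  "motion": [
    {"x": 0,"y": 0,"z": -0.02,"ax": 0,"ay": 0,"az": 0,"jaw": 1},
    {"x": 0,"y": 0,"z": -0.02,"ax": 0,"ay": 0,"az": 0,"jaw": 1},
    {"x": 0,"y": 0,"z": -0.017,"ax": 0,"ay": 0,"az": 0,"jaw": 1},
    {"x": 0,"y": 0,"z": 0,"ax": 0,"ay": 0,"az": 0,"jaw": 1},
    {"x": 0,"y": 0,"z": 0,"ax": 0,"ay": 0,"az": 0,"jaw": 1}
  ]
}}

```text
t: 4.32
eef_pos: [438.9, -110.2, 172.1]
eef_rot: [[0.978, 0.209, 0.001], [0.209, -0.978, 0.001], [0.001, -0.001, -1.0]]
contact_force: [1.5, 5.8, -10.1]
opening: 0.153
```

Request:
{"name": "play_rows", "arguments": {
  "motion": [
    {"x": 0,"y": 0,"z": 0,"ax": 0,"ay": 0,"az": 0.04,"jaw": 1},
    {"x": 0,"y": 0,"z": 0,"ax": 0,"ay": 0,"az": 0.04,"jaw": 1},
    {"x": 0,"y": 0,"z": 0,"ax": 0,"ay": 0,"az": 0.04,"jaw": 1},
    {"x": 0,"y": 0,"z": 0,"ax": 0,"ay": 0,"az": 0.04,"jaw": 1},
    {"x": 0,"y": 0,"z": 0,"ax": 0,"ay": 0,"az": 0.04,"jaw": 1},
    {"x": 0,"y": 0,"z": 0,"ax": 0,"ay": 0,"az": 0.04,"jaw": 1},
    {"x": 0,"y": 0,"z": 0,"ax": 0,"ay": 0,"az": 0.04,"jaw": 1},
    {"x": 0,"y": 0,"z": 0,"ax": 0,"ay": 0,"az": 0.02,"jaw": 1},
    {"x": 0,"y": 0,"z": 0,"ax": 0,"ay": 0,"az": 0,"jaw": 1}
  ]
}}

```text
t: 5.45
eef_pos: [438.6, -111.0, 171.9]
eef_rot: [[0.744, -0.669, 0.0], [-0.669, -0.744, 0.0], [0.0, -0.0, -1.0]]
contact_force: [1.0, -0.3, -9.6]
opening: 0.154
```

```bash
python3 -c "
from h import *
o=get_obs();print(o['qpos'].round(2),o['ft_torque'].round(2))"
```

```text
[ 0.03  0.38  0.12  2.27 -0.09  0.5  -2.08] [-0.17 -0.02 -0.04]
```

Request:
{"name": "play_rows", "arguments": {
  "motion": [
    {"x": 0,"y": 0,"z": 0.008,"ax": 0,"ay": 0,"az": 0,"jaw": 1},
    {"x": 0,"y": 0,"z": 0,"ax": 0,"ay": 0,"az": 0,"jaw": 1},
    {"x": 0,"y": 0,"z": 0,"ax": 0,"ay": 0,"az": 0,"jaw": -0.2},
    {"x": 0,"y": 0,"z": 0,"ax": 0,"ay": 0,"az": 0,"jaw": -0.2},
    {"x": 0,"y": 0,"z": 0,"ax": 0,"ay": 0,"az": 0,"jaw": -0.2},
    {"x": 0,"y": 0,"z": 0,"ax": 0,"ay": 0,"az": 0,"jaw": -0.2},
    {"x": 0,"y": 0,"z": -0.1,"ax": 0,"ay": 0,"az": 0,"jaw": -0.5},
    {"x": 0,"y": 0,"z": -0.13,"ax": 0,"ay": 0,"az": 0,"jaw": -1},
    {"x": 0,"y": 0,"z": -0.13,"ax": 0,"ay": 0,"az": 0,"jaw": -1},
    {"x": 0,"y": 0,"z": 0,"ax": 0,"ay": 0,"az": 0,"jaw": -1}
  ]
}}

```text
t: 6.7
eef_pos: [440.1, -111.4, 279.6]
eef_rot: [[0.743, -0.669, 0.005], [-0.669, -0.743, -0.0], [0.004, -0.003, -1.0]]
contact_force: [0.3, -0.4, 0.6]
opening: 0.999
```

```bash
python3 - <<'E'
from h import *
o=get_obs(); print(o["t"],o["eef_pos"],o["qpos"].round(2))
f=grab_frame("wrist"); save(f,"w3.png"); P,ok=cloud(f); Z=P[...,2]
m=ok&(abs(P[...,0]-440)<40)&(abs(P[...,1]+110)<40)&(Z>175)&(Z<215);p=P[m];print(len(p),p.mean(0),np.percentile(p[:,2],[5,50,95]),cv2.minAreaRect(p[:,:2].astype(np.float32)))
f=grab_frame("top"); P,ok=cloud(f);c=f["frame"]
m=ok&(P[...,2]>225)&(P[...,2]<260)&(abs(P[...,0]-657)<40)&(abs(P[...,1]+64)<40);print(m.sum(),P[m].mean(0))
f=grab_frame("scene"); P,ok=cloud(f);c=f["frame"]
m=ok&(P[...,2]>200)&(P[...,2]<250)&(abs(P[...,0]-657)<40)&(abs(P[...,1]+64)<40)&(c.max(-1)<80);print(m.sum(),P[m].mean(0),np.ptp(P[m],0))
E
```

```text
6.7 [ 440.14061101 -111.44893717  279.56271113] [-0.01  0.21  0.16  2.15 -0.05  0.78 -2.12]
1071 [ 440.25930273 -111.77015288  191.90946687] [184.76189759 192.79518222 194.00220436] ((438.1152648925781, -110.03672790527344), (13.753594398498535, 43.86533737182617), 48.00046157836914)
47 [648.50696743 -64.12536312 243.1329274 ]
109 [657.20345514 -72.18476584 226.56304918] [21.4817704  21.1407187  48.35135036]
```

View pics/w3.png

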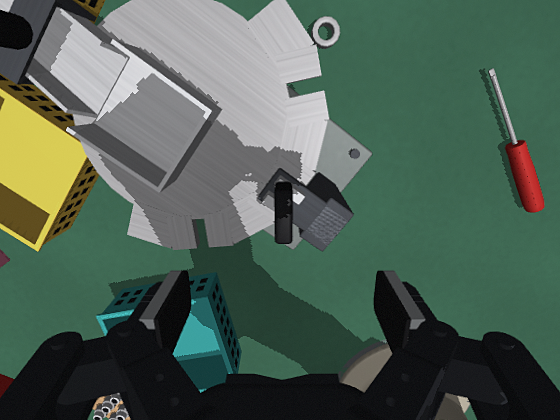

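The wrist view shows the bar at (284,212) turned against its bracket and standing at z≈193.8, so it is held out by about 14 mm with the gripper clear. Next, above the post.

Request:
{"name": "play_rows", "arguments": {
  "motion": [
    {"x": 0,"y": 0,"z": -0.02,"ax": 0,"ay": 0,"az": -0.05,"jaw": -1},
    {"x": 0,"y": 0,"z": 0,"ax": 0,"ay": 0,"az": -0.05,"jaw": -1},
    {"x": 0,"y": 0,"z": 0,"ax": 0,"ay": 0,"az": -0.05,"jaw": -1},
    {"x": 0,"y": 0,"z": 0,"ax": 0,"ay": 0,"az": -0.05,"jaw": -1},
    {"x": 0,"y": 0,"z": 0,"ax": 0,"ay": 0,"az": -0.05,"jaw": -1},
    {"x": 0,"y": 0,"z": 0,"ax": 0,"ay": 0,"az": -0.05,"jaw": -1},
    {"x": 0.06,"y": 0,"z": 0,"ax": 0,"ay": 0,"az": 0,"jaw": -1},
    {"x": 0.12,"y": 0,"z": 0,"ax": 0,"ay": 0,"az": 0,"jaw": -1},
    {"x": 0.12,"y": 0,"z": 0,"ax": 0,"ay": 0,"az": 0,"jaw": -1},
    {"x": 0.12,"y": 0,"z": 0,"ax": 0,"ay": 0,"az": 0,"jaw": -1},
    {"x": 0.12,"y": 0,"z": 0,"ax": 0,"ay": 0,"az": 0,"jaw": -1},
    {"x": 0.12,"y": 0,"z": 0,"ax": 0,"ay": 0,"az": 0,"jaw": -1},
    {"x": 0.06,"y": 0,"z": 0,"ax": 0,"ay": 0,"az": 0,"jaw": -1},
    {"x": 0,"y": 0,"z": 0,"ax": 0,"ay": 0,"az": 0,"jaw": -1}
  ]
}}

```text
t: 8.6
eef_pos: [651.6, -65.1, 281.3]
eef_rot: [[0.979, 0.206, -0.001], [0.206, -0.979, 0.0], [-0.001, -0.001, -1.0]]
contact_force: [-1.3, -0.8, 0.2]
opening: 0.997
```

```bash
python3 - <<'E'
from h import *
o=get_obs(); print(o["t"],o["eef_pos"],o["eef_rot"].round(3).tolist(),o["qpos"].round(2))
f=grab_frame("wrist"); save(f,"w4.png"); P,ok=cloud(f); Z=P[...,2]
m=ok&(abs(P[...,0]-653)<40)&(abs(P[...,1]+64)<40)&(Z>242)&(Z<252);p=P[m];print(len(p),p.mean(0) if len(p) else"",cv2.minEnclosingCircle(p[:,:2].astype(np.float32)) if len(p)>3 else "")
E
```

```text
8.6 [651.55105652 -65.06599499 281.30766563] [[0.979, 0.206, -0.001], [0.206, -0.979, 0.0], [-0.001, -0.001, -1.0]] [ 0.02  0.47 -0.01  1.72  0.01  0.96 -1.36]
945 [654.52711662 -65.26585885 245.81584868] ((653.5333862304688, -65.28449249267578), 10.920530319213867)
```

Request:
{"name": "play_rows", "arguments": {
  "motion": [
    {"x": 0.006,"y": 0,"z": 0.08,"ax": 0,"ay": 0,"az": 0,"jaw": -1},
    {"x": 0,"y": 0,"z": 0.1,"ax": 0,"ay": 0,"az": 0,"jaw": -0.7},
    {"x": 0,"y": 0,"z": 0.07,"ax": 0,"ay": 0,"az": 0,"jaw": -0.2},
    {"x": 0,"y": 0,"z": 0,"ax": 0,"ay": 0,"az": 0,"jaw": 1},
    {"x": 0,"y": 0,"z": 0,"ax": 0,"ay": 0,"az": 0,"jaw": 1},
    {"x": 0,"y": 0,"z": 0,"ax": 0,"ay": 0,"az": 0,"jaw": 1},
    {"x": 0,"y": 0,"z": 0,"ax": 0,"ay": 0,"az": 0,"jaw": 1},
    {"x": 0,"y": 0,"z": 0,"ax": 0,"ay": 0,"az": 0,"jaw": 1}
  ],
  "force": 40
}}

```text
t: 9.65
eef_pos: [651.8, -66.1, 208.8]
eef_rot: [[0.978, 0.207, 0.0], [0.207, -0.978, -0.0], [0.0, 0.0, -1.0]]
contact_force: [-2.1, -1.0, 2.5]
opening: 0.244
```

Request:
{"name": "play_rows", "arguments": {
  "motion": [
    {"x": -0.0006,"y": -0.0202,"z": 0,"ax": 0,"ay": 0,"az": -0.0193,"jaw": 1},
    {"x": -0.0006,"y": -0.0202,"z": 0,"ax": 0,"ay": 0,"az": -0.0193,"jaw": 1},
    {"x": -0.0006,"y": -0.0202,"z": 0,"ax": 0,"ay": 0,"az": -0.0193,"jaw": 1},
    {"x": -0.0006,"y": -0.0202,"z": 0,"ax": 0,"ay": 0,"az": -0.0193,"jaw": 1},
    {"x": -0.0006,"y": -0.0202,"z": 0,"ax": 0,"ay": 0,"az": -0.0193,"jaw": 1},
    {"x": -0.0006,"y": -0.0202,"z": 0,"ax": 0,"ay": 0,"az": -0.0193,"jaw": 1},
    {"x": 0,"y": 0,"z": 0,"ax": 0,"ay": 0,"az": 0,"jaw": 1}
  ]
}}

```text
t: 10.52
eef_pos: [638.1, -32.5, 208.8]
eef_rot: [[0.84, 0.542, 0.001], [0.542, -0.84, -0.0], [0.0, 0.0, -1.0]]
contact_force: [-2.2, -1.0, 3.0]
opening: 0.245
```

Request:
{"name": "play_rows", "arguments": {
  "motion": [
    {"x": -0.0006,"y": -0.0202,"z": 0,"ax": 0,"ay": 0,"az": -0.0193,"jaw": 1},
    {"x": -0.0006,"y": -0.0202,"z": 0,"ax": 0,"ay": 0,"az": -0.0193,"jaw": 1},
    {"x": -0.0006,"y": -0.0202,"z": 0,"ax": 0,"ay": 0,"az": -0.0193,"jaw": 1},
    {"x": -0.0006,"y": -0.0202,"z": 0,"ax": 0,"ay": 0,"az": -0.0193,"jaw": 1},
    {"x": -0.0006,"y": -0.0202,"z": 0,"ax": 0,"ay": 0,"az": -0.0193,"jaw": 1},
    {"x": -0.0006,"y": -0.0202,"z": 0,"ax": 0,"ay": 0,"az": -0.0193,"jaw": 1},
    {"x": -0.0006,"y": -0.0202,"z": 0,"ax": 0,"ay": 0,"az": -0.0193,"jaw": 1},
    {"x": -0.0006,"y": -0.0202,"z": 0,"ax": 0,"ay": 0,"az": -0.0193,"jaw": 1},
    {"x": 0,"y": 0,"z": 0,"ax": 0,"ay": 0,"az": 0,"jaw": 1},
    {"x": 0,"y": 0,"z": 0,"ax": 0,"ay": 0,"az": 0,"jaw": 1}
  ]
}}

```text
t: 11.78
eef_pos: [603.7, -0.1, 208.7]
eef_rot: [[0.493, 0.87, 0.001], [0.87, -0.493, -0.0], [0.0, 0.001, -1.0]]
contact_force: [-1.5, -3.1, 6.7]
opening: 0.248
```

Request:
{"name": "play_rows", "arguments": {
  "motion": [
    {"x": 0,"y": 0,"z": 0,"ax": 0,"ay": 0,"az": 0,"jaw": 0},
    {"x": 0,"y": 0,"z": 0,"ax": 0,"ay": 0,"az": 0,"jaw": -0.3},
    {"x": 0,"y": 0,"z": 0,"ax": 0,"ay": 0,"az": 0,"jaw": -0.5},
    {"x": 0,"y": 0,"z": -0.06,"ax": 0,"ay": 0,"az": 0,"jaw": -1},
    {"x": 0,"y": 0,"z": -0.12,"ax": 0,"ay": 0,"az": 0,"jaw": -1},
    {"x": 0,"y": 0,"z": -0.07,"ax": 0,"ay": 0,"az": 0,"jaw": -1},
    {"x": 0,"y": 0,"z": 0,"ax": 0,"ay": 0,"az": 0,"jaw": -1}
  ]
}}

```text
t: 12.65
eef_pos: [604.1, 0.7, 285.9]
eef_rot: [[0.491, 0.871, 0.004], [0.871, -0.491, 0.0], [0.002, 0.004, -1.0]]
contact_force: [-0.3, 0.3, 0.6]
opening: 0.999
```

```bash
python3 - <<'E'
from h import *
o=get_obs(); print(o["t"],o["eef_pos"],o["eef_rot"].round(3).tolist(),o["qpos"].round(2))
f=grab_frame("wrist"); P,ok=cloud(f); Z=P[...,2]
m=ok&(abs(P[...,0]-603)<40)&(abs(P[...,1]-0)<40)&(Z>242)&(Z<252);p=P[m];print(len(p),p.mean(0) if len(p) else"",cv2.minEnclosingCircle(p[:,:2].astype(np.float32)) if len(p)>3 else "")
E
```

```text
12.65 [604.11941276   0.72765588 285.90041729] [[0.491, 0.871, 0.004], [0.871, -0.491, 0.0], [0.002, 0.004, -1.0]] [ 0.1   0.41 -0.28  1.82  0.14  0.93 -0.75]
899 [604.81347303   2.66853735 245.89144942] ((604.320068359375, 1.8826831579208374), 10.68712329864502)
```

The post moved by a chord of 83.3 mm, which gives 0.859 rad against the 0.85 target, inside the 0.03 tolerance. Going back to the knob.

Request:
{"name": "play_rows", "arguments": {
  "motion": [
    {"x": -0.06,"y": -0.03,"z": 0,"ax": 0,"ay": 0,"az": 0,"jaw": -1},
    {"x": -0.1,"y": -0.05,"z": 0,"ax": 0,"ay": 0,"az": 0,"jaw": -1},
    {"x": -0.1,"y": -0.05,"z": 0,"ax": 0,"ay": 0,"az": 0,"jaw": -1},
    {"x": -0.1,"y": -0.05,"z": 0,"ax": 0,"ay": 0,"az": 0,"jaw": -1},
    {"x": -0.1,"y": -0.05,"z": 0,"ax": 0,"ay": 0,"az": 0,"jaw": -1},
    {"x": -0.1,"y": -0.05,"z": 0,"ax": 0,"ay": 0,"az": 0,"jaw": -1},
    {"x": -0.033,"y": -0.02,"z": 0,"ax": 0,"ay": 0,"az": 0.03,"jaw": -1},
    {"x": 0,"y": 0,"z": 0,"ax": 0,"ay": 0,"az": 0.05,"jaw": -1},
    {"x": 0,"y": 0,"z": 0,"ax": 0,"ay": 0,"az": 0.05,"jaw": -1},
    {"x": 0,"y": 0,"z": 0,"ax": 0,"ay": 0,"az": 0.05,"jaw": -1},
    {"x": 0,"y": 0,"z": 0,"ax": 0,"ay": 0,"az": 0.05,"jaw": -1},
    {"x": 0,"y": 0,"z": 0,"ax": 0,"ay": 0,"az": 0.05,"jaw": -1},
    {"x": 0,"y": 0,"z": 0,"ax": 0,"ay": 0,"az": 0.05,"jaw": -1},
    {"x": 0,"y": 0,"z": 0,"ax": 0,"ay": 0,"az": 0.05,"jaw": -1},
    {"x": 0,"y": 0,"z": 0,"ax": 0,"ay": 0,"az": 0.05,"jaw": -1},
    {"x": 0,"y": 0,"z": 0,"ax": 0,"ay": 0,"az": 0.05,"jaw": -1},
    {"x": 0,"y": 0,"z": 0,"ax": 0,"ay": 0,"az": 0.05,"jaw": -1},
    {"x": 0,"y": 0,"z": 0,"ax": 0,"ay": 0,"az": 0.04,"jaw": -1},
    {"x": 0,"y": 0,"z": 0,"ax": 0,"ay": 0,"az": 0,"jaw": -1}
  ],
  "force": 60
}}

```text
t: 15.08
eef_pos: [436.1, -110.6, 282.6]
eef_rot: [[0.744, -0.668, -0.002], [-0.668, -0.744, 0.0], [-0.001, 0.001, -1.0]]
contact_force: [-0.4, 0.4, 0.2]
opening: 1.003
```

```bash
python3 - <<'E'
from h import *
o=get_obs(); print(o["t"],o["eef_pos"],o["qpos"].round(2))
f=grab_frame("wrist"); save(f,"w5.png"); P,ok=cloud(f); Z=P[...,2]
m=ok&(abs(P[...,0]-440)<40)&(abs(P[...,1]+110)<40)&(Z>186)&(Z<200);p=P[m];print(len(p),p.mean(0),np.percentile(p[:,2],[5,50,95]),cv2.minAreaRect(p[:,:2].astype(np.float32)))
E
```

```text
15.075 [ 436.1140527  -110.59284391  282.56667791] [ 0.08  0.2   0.05  2.14 -0.01  0.8  -2.16]
989 [ 439.10065874 -110.85178777  192.64591087] [190.74392908 192.80118423 194.10717541] ((438.3316955566406, -109.826904296875), (13.4754638671875, 43.65850830078125), 48.311283111572266)
```

View pics/w5.png

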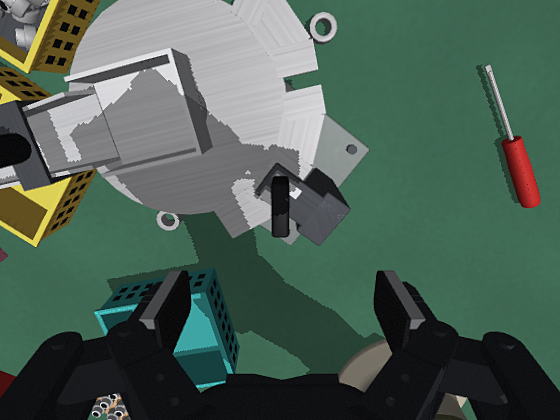

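The view shows the knob still up and turned at (281,207), between the fingers, with the chute swung. Descending to grip, then lifting slightly.

Request:
{"name": "play_rows", "arguments": {
  "motion": [
    {"x": 0.004,"y": -0.007,"z": 0.1,"ax": 0,"ay": 0,"az": 0,"jaw": -1},
    {"x": 0,"y": 0,"z": 0.14,"ax": 0,"ay": 0,"az": 0,"jaw": -1},
    {"x": 0,"y": 0,"z": 0.1,"ax": 0,"ay": 0,"az": 0,"jaw": -0.5},
    {"x": 0,"y": 0,"z": 0.037,"ax": 0,"ay": 0,"az": 0,"jaw": 0},
    {"x": 0,"y": 0,"z": 0,"ax": 0,"ay": 0,"az": 0,"jaw": 1},
    {"x": 0,"y": 0,"z": 0,"ax": 0,"ay": 0,"az": 0,"jaw": 1},
    {"x": 0,"y": 0,"z": 0,"ax": 0,"ay": 0,"az": 0,"jaw": 1},
    {"x": 0,"y": 0,"z": 0,"ax": 0,"ay": 0,"az": 0,"jaw": 1},
    {"x": 0,"y": 0,"z": 0,"ax": 0,"ay": 0,"az": 0,"jaw": 1},
    {"x": 0,"y": 0,"z": -0.007,"ax": 0,"ay": 0,"az": 0,"jaw": 1},
    {"x": 0,"y": 0,"z": 0,"ax": 0,"ay": 0,"az": 0,"jaw": 1}
  ]
}}

```text
t: 16.5
eef_pos: [439.0, -110.6, 172.6]
eef_rot: [[0.743, -0.669, -0.0], [-0.669, -0.743, -0.001], [0.0, 0.001, -1.0]]
contact_force: [-1.5, -5.7, -9.5]
opening: 0.15
```

Request:
{"name": "play_rows", "arguments": {
  "motion": [
    {"x": 0,"y": 0,"z": 0,"ax": 0,"ay": 0,"az": -0.04,"jaw": 1},
    {"x": 0,"y": 0,"z": 0,"ax": 0,"ay": 0,"az": -0.04,"jaw": 1},
    {"x": 0,"y": 0,"z": 0,"ax": 0,"ay": 0,"az": -0.04,"jaw": 1},
    {"x": 0,"y": 0,"z": 0,"ax": 0,"ay": 0,"az": -0.04,"jaw": 1},
    {"x": 0,"y": 0,"z": 0,"ax": 0,"ay": 0,"az": -0.04,"jaw": 1},
    {"x": 0,"y": 0,"z": 0,"ax": 0,"ay": 0,"az": -0.04,"jaw": 1},
    {"x": 0,"y": 0,"z": 0,"ax": 0,"ay": 0,"az": -0.04,"jaw": 1},
    {"x": 0,"y": 0,"z": 0,"ax": 0,"ay": 0,"az": -0.02,"jaw": 1},
    {"x": 0,"y": 0,"z": 0,"ax": 0,"ay": 0,"az": 0,"jaw": 1},
    {"x": 0,"y": 0,"z": 0,"ax": 0,"ay": 0,"az": 0,"jaw": 1}
  ]
}}

```text
t: 17.75
eef_pos: [439.3, -109.6, 172.3]
eef_rot: [[0.978, 0.207, -0.001], [0.207, -0.978, -0.0], [-0.001, -0.0, -1.0]]
contact_force: [-0.3, -0.1, -9.5]
opening: 0.149
```

Aligned. Lowering gently.

Request:
{"name": "play_rows", "arguments": {
  "motion": [
    {"x": 0,"y": 0,"z": 0.015,"ax": 0,"ay": 0,"az": 0,"jaw": 1},
    {"x": 0,"y": 0,"z": 0.015,"ax": 0,"ay": 0,"az": 0,"jaw": 1},
    {"x": 0,"y": 0,"z": 0.015,"ax": 0,"ay": 0,"az": 0,"jaw": 1},
    {"x": 0,"y": 0,"z": 0.01,"ax": 0,"ay": 0,"az": 0,"jaw": 1},
    {"x": 0,"y": 0,"z": 0,"ax": 0,"ay": 0,"az": 0,"jaw": 1},
    {"x": 0,"y": 0,"z": 0,"ax": 0,"ay": 0,"az": 0,"jaw": 1}
  ]
}}

```text
t: 18.5
eef_pos: [439.8, -109.7, 156.9]
eef_rot: [[0.978, 0.208, 0.001], [0.208, -0.978, -0.001], [0.001, 0.001, -1.0]]
contact_force: [-7.6, 1.6, 19.1]
opening: 0.151
```

Request:
{"name": "play_rows", "arguments": {
  "motion": [
    {"x": 0,"y": 0,"z": -0.003,"ax": 0,"ay": 0,"az": 0,"jaw": 0.3},
    {"x": 0,"y": 0,"z": 0,"ax": 0,"ay": 0,"az": 0,"jaw": -0.2},
    {"x": 0,"y": 0,"z": 0,"ax": 0,"ay": 0,"az": 0,"jaw": -0.3},
    {"x": 0,"y": 0,"z": 0,"ax": 0,"ay": 0,"az": 0,"jaw": -0.3},
    {"x": 0,"y": 0,"z": -0.1,"ax": 0,"ay": 0,"az": 0,"jaw": -0.5},
    {"x": 0,"y": 0,"z": -0.15,"ax": 0,"ay": 0,"az": 0,"jaw": -1},
    {"x": 0,"y": 0,"z": -0.15,"ax": 0,"ay": 0,"az": 0,"jaw": -1},
    {"x": 0,"y": 0,"z": 0,"ax": 0,"ay": 0,"az": 0,"jaw": -1}
  ]
}}

```text
t: 19.5
eef_pos: [441.3, -109.9, 279.4]
eef_rot: [[0.978, 0.208, 0.006], [0.208, -0.978, -0.001], [0.005, 0.003, -1.0]]
contact_force: [0.2, 0.2, -0.3]
opening: 1.0
```

```bash
python3 - <<'E'
from h import *
o=get_obs(); print(o["t"],o["eef_pos"],o["qpos"].round(2),o["contact_force"])
f=grab_frame("wrist"); save(f,"w6.png"); P,ok=cloud(f); Z=P[...,2]
m=ok&(abs(P[...,0]-440)<40)&(abs(P[...,1]+110)<40)&(Z>170)&(Z<205);p=P[m];print(len(p),p.mean(0),np.percentile(p[:,2],[5,50,95]),cv2.minAreaRect(p[:,:2].astype(np.float32)))
f=grab_frame("top"); save(f,"t6.png"); P,ok=cloud(f);c=f["frame"].astype(int); Z=P[...,2]
m=ok&(Z>225)&(Z<260)&(abs(P[...,0]-603)<30)&(abs(P[...,1])<30);print("post",m.sum(),P[m].mean(0))
E
```

```text
19.5 [ 441.32620766 -109.92500976  279.37377895] [ 0.36  0.22 -0.29  2.13  0.09  0.8  -1.35] [ 0.17121995  0.19920096 -0.31751238]
925 [ 439.78607028 -109.02932452  178.6419712 ] [176.27441126 178.91046881 180.11021946] ((438.27130126953125, -109.49300384521484), (43.613468170166016, 13.671883583068848), 11.658102035522461)
post 45 [599.92770422   2.24995189 244.44495913]
```

View pics/t6.png

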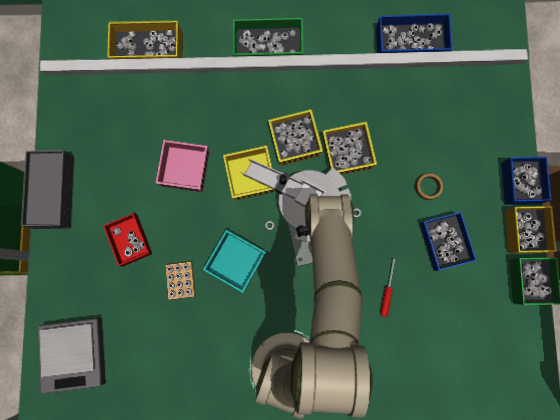

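The top view shows the mouth over the empty yellow basket at (248,172) and nothing else moved. The knob top is back at its initial height (178.6 against 178.8), so the plunger is home. Handing in.

```bash
python3 -c "
from bench import job_done; print(job_done())"
```

```text
the job is handed in; nothing more can be done
None
```

The chute is now over the empty basket and locked there, and I handed the job in at about 19.6 s. No verdict was reported.

- **What I did:** I lifted the plunger about 16.6 mm, twisted the knob 0.94 rad and let go. I then swung the chute by its post to about +0.86 rad, twisted the knob back and lowered the plunger.
- **Held out:** after the first release the knob top stood at about z = 194 mm, 14 mm above its home height of 180 mm.
- **Home at the end:** the average knob-top height was 178.6 mm, against 178.8 mm at the start, so the plunger should be fully down. The bar lies along the slot again.
- **Chute and bench:** the last top picture shows the mouth over the empty yellow basket, and the baskets and other items look unmoved. I judged both by eye, without measuring the distances. The open gripper was about 80 mm above the knob with almost no force on it.
- **Failed or odd:** the first move call was refused because some row fields were missing, and nothing moved. While lowering the knob, the wrist felt 19 N upwards, which I took as the plunger bottoming out; the height afterwards agrees.

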